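# Stop the tool chest rocking with a wedge

## Task

The red tool chest rocks because the foot under its yellow-capped corner is missing. Without picking anything up, push the wooden wedge along the table, thin end first, under the front edge of the chest close to that corner until it is snug, then press down firmly on the yellow cap with the fingertips to feel that the chest no longer rocks; push the wedge further in and press again if it does. Finish while still pressing on the cap with the chest steady, and leave the other things where they are.

Things in the scene. Friction and masses are not known exactly. Their poses are not given: they have to be found in the camera images.
- chest: Red steel tool chest, 160 (its x) x 280 (its y) x 72 mm tall, its underside level, 10 to 14 mm above the table (varies), on rubber feet set in from the corners. Origin: centre of the underside; x points from the front (latches, facing the robot) to the back, y along the front, to the left as the robot sees it, z up. Heavy: it does not slide or turn, it only rocks.
- chest_corner (a point): Lower front right corner of the chest as the robot sees it (x = -80, y = -140, z = 0 mm in its frame), where the foot is missing. The chest rocks on the diagonal feet front left and back right: level if left alone, 3 to 4 N down on the yellow cap tips this corner down by up to 0.06 rad; it comes back level when released.
- cap (a point): Yellow plastic cap on the chest's top corner above the missing foot, the place to press. 50 x 50 mm, flat top 77 mm above the chest's underside. This point: the middle of its top, at x = -56, y = -116, z = 77 mm in the chest's frame. It sinks about 6 mm when the chest rocks.
- wedge: Loose light wooden wedge, about 0.12 kg, 110 (its x) x 50 mm (its y), lying flat in front of the chest. Its top slopes from 28 mm high at the thick end (x = -55 mm, a flat upright face) to 4 mm at the thin end (x = +55 mm). Origin: centre of its underside; z up. It jams under the chest's lower front edge with the thin end 27 to 46 mm behind that edge, by the chest's height.
- wedge_tip (a point): Middle of the wedge's thin end, at its underside (x = +55 mm in the wedge's frame).
- tape_measure: Orange tape measure, 70 x 36 x 60 mm. Bystander; origin at its underside.
- socket: Upright steel socket, 28 mm across, 48 mm tall. Bystander; origin at its underside.
- wrench: Flat steel wrench lying on the table. Bystander; origin at its underside.
- screwdriver: Screwdriver lying on the table. Bystander; origin at its underside.
- jar: Glass jar with yellow lid, 64 mm across, 85 mm tall. Bystander; origin at its underside.
- padlock: Brass padlock lying flat, about 65 x 44 x 20 mm. Bystander; origin at its underside.
Mind the look-alikes: they are no part of the job. Of the things that look like the wedge, take the one that is nearest to the robot's base at the start.

How it is judged:
On the way:
1. the thin end of the wedge is under the front edge, close to the yellow-capped corner (x of wedge_tip in the frame of chest above -0.062 m and y of wedge_tip in the frame of chest between -0.15 and -0.04 m), for 0.2 s.
At the end, for the whole second after the job is handed in: Fingertips press the yellow cap with over 4 N, the chest tips under 0.014 rad; the wedge lies flat and still, carrying over 0.5 N of the chest, its thin end's middle 18 mm or more behind the front edge, from 10 mm outside to 100 mm inside the chest's right end (all of step 1 and contact force between the fingers and chest_c1 above 4 N and contact force between wedge and chest above 0.5 N and angle between chest's own z axis and vertical below 0.014 rad and linear speed of wedge below 0.01 m/s and height (world z) of wedge below 0.008 m and angle between wedge's own z axis and vertical below 0.1 rad); the arm keeps its last pose, push and grip.
It fails at once if the wedge is lifted or tipped (height (world z) of wedge above 0.015 m or angle between wedge's own z axis and vertical above 0.35 rad).
It fails at once if a bystander is moved more than 30 mm (distance of any of tape_measure, socket, wrench, screwdriver, jar, padlock from where it was at the start of the episode above 0.03 m).
It also fails if it takes over 54 s, if anything falls off the work surface, if the arm or the gripper's body presses on something with over 40 N, if the wrist force passes 120 N, or if a joint passes its speed limit or range.

## Robot

A 6-joint arm with a two-finger parallel gripper is mounted at the origin on the work surface. World frame = base frame: x ahead of the robot, y to its left, z up, the work surface at z = 0. Lengths are in m, angles in rad, forces in N, time in s.
With the tool pointing down it reaches from about 0.4 to 0.825 m from the base axis. Payload 7 kg.
Tool frame: the origin (TCP) lies at the very end of the fingers, on their centre line; the grasp point (between the pads) lies 19 mm behind it; z points along the fingers, x is the direction in which the jaws open and shut, and the axes are right-handed (so a half turn about z gives the same grasp; the last joint's range is limited). The gripper opens to 88 mm and grips with 3 to 60 N. Pads are 19 mm wide; open, the fingers measure 130 mm over their backs; the gripper's body (78 mm by 193 mm) begins 47 mm behind the grasp point.
Start: joints at [1.409, 0.359, 0.012, 0, -1.224, -0.288], TCP at [0.293, 0.608, 0.227] pointing down, gripper open.
Joint ranges: [-3.07, 3.07], [-1.43, 2.12], [-1.02, 1.25], [-3.03, 1.67], [-3.05, -0], [-3.03, 3.03]. Speed limits (rad/s): [2.39, 2.39, 3.01, 3.14, 3.14, 3.14].

## Interface

Orientations are given as a rotation vector (axis times angle).
In Python, from rig import * gives the robot as it stands.
- The arm moves only by the tool step_arm, never from a script. Its argument "plan" is a list that holds one entry, the list of rows, each a list of 6 numbers: the shift along the tool's x, y, z in m, then the turn, a rotation vector about the tool's x, y, z in degrees. A call has 1 to 8 rows; each row shifts and turns the commanded pose from where the row before left it, along the tool's axes as they then stand; what a row does not reach is not made up. A row lasts 1/10 s, in which the tool goes at most 50 mm and 8.59 degrees, less where a joint would pass 70% of its speed; a pose out of reach is approached as far as the arm can. A call is refused whole if a number of a shift passes 0.05 or a number of a turn 8.59, either way. A call with a gripper value outside its range is refused whole. "fingers" is the closure in counts, from 0 (fully open) to 255 (shut), set as the call begins (left out, the last holds). The fingers move at their own pace and stop on an object; "squeeze" is the grip in N (left out, the last holds). Time passes only in rows, so rows that do not move let the fingers close. It gives the time, the measured TCP pose, the force and the opening at its end, in the units of the state.
- observe(): the state, without advancing time (a new reading comes with each control period).
- get_image(name): name is "scene" or "side" or "wrist"; returns a dict with "img" (480x640x3 uint8, red, green, blue), "mtx" (3x3 intrinsics, pixels), "k1" (the pictures are not rectified: a ray, as slopes to the right and down, at radius r is drawn at 1 + k1 r^2 times it, then the intrinsics apply), "origin" and "orientation" of the camera in the world; the wrist camera has in their place "T_tool_cam" (4x4, takes a point from camera to tool coordinates, whose origin is the TCP and whose axes are the tool frame's). Camera axes: x right, y up, looking along -z (the intrinsics and any distortion apply to the point x, -y, -z); pixel columns grow to the right and rows downward; lengths in m; the calibration is good to about 2 mm. A picture is of the moment at which its call begins: read the wrist's pose just before it. There is no depth.
- hand_in(): hands the job in, once; it reports no verdict.
Trained networks look in a picture, given as the dict that the camera call returned (one of the last four; its "shot" number tells which), for a name from the list of things; names that differ only in an ending like _2 or _b are one class to them, and where a whole thing is asked for, a point or a joint stands for the part that bears it (a point fixed in the world has none). Each returns a list of dicts, best first, with "score" (0 to 1); they miss things now and then, are a little off and sometimes report something else, mostly with a low value. They report only what shows in the picture. A call takes as long as a camera call. They do not tell look-alikes from the thing itself.
- search_frame(query, picture): "point" ([x, y, z] in m, in world coordinates, good to about 4 mm: the middle of the surface that is visible of it).
- silhouettes(query, picture): "region" (480x640 bool, what is visible of it).
The state is a dict: "clock": time; "joint_positions": joint angles; "qd": joint speeds; "joint_torque": joint torques, N m; "eef_pos": TCP position; "orientation": TCP orientation; "wrist_force": force on the tool from outside, world axes, zero at the start; "torque": the same for the moment, N m; "grip_width": finger opening in m.
Only numpy, scipy, OpenCV 4.12 (cv2) and the standard library are available. Lean on these libraries where they do the work, as an engineer would, in place of code of your own. Each camera call takes 0.05 s, during which the arm holds its last target. There are 200 camera calls.

## Working session

There is one attempt and no reset: what is moved stays moved. The work goes in short steps, Python scripts to look and compute and a tool call to move; the robot and the scene stay as the last step left them, time stands still between calls to the robot, and variables do not carry over. Pictures are saved under pics/ and viewed, about 8 in all and at most 12, crops included, and the job is handed in when it is done.

Besides the shell and the picture viewer there is one more tool, called after ">>>" as name(argument=value, ...), one argument or row to a line, values as JSON. step_arm: Moves the arm, as the interface text tells. Its arguments: {"type":"object","properties":{"plan":{"type":"array"},"fingers":{"type":"number"},"squeeze":{"type":"number"}},"required":["plan"]}

```bash
mkdir -p pics; cat > h.py <<'E'
from rig import *
import numpy as np, cv2
from scipy.spatial.transform import Rotation as R
def save(p,n): cv2.imwrite('pics/'+n+'.png',cv2.cvtColor(p['img'],cv2.COLOR_RGB2BGR))
def campose(p,st=None):
    if 'origin' in p:
        o=np.array(p['orientation'],float)
        return np.array(p['origin']),(R.from_rotvec(o).as_matrix() if o.size==3 else o.reshape(3,3))
    T=np.array(p['T_tool_cam']);Rt=R.from_rotvec(st['orientation']).as_matrix()
    return np.array(st['eef_pos'])+Rt@T[:3,3],Rt@T[:3,:3]
def ray(p,uv,st=None):
    K=np.array(p['mtx']);d=(np.array(uv,float)-K[:2,2])/[K[0,0],K[1,1]];u=d.copy()
    for _ in range(20): u=d/(1+p['k1']*(u@u))
    o,M=campose(p,st); return o,M@np.array([u[0],-u[1],-1])
def onz(p,uv,z,st=None):
    o,d=ray(p,uv,st); return o+d*(z-o[2])/d[2]
def proj(p,X,st=None):
    o,M=campose(p,st);c=M.T@(np.array(X)-o);u=np.array([c[0],-c[1]])/-c[2]
    K=np.array(p['mtx']);u=u*(1+p['k1']*(u@u));return u*[K[0,0],K[1,1]]+K[:2,2]
E
python3 - <<'E'
from h import *
s=observe();print(s)
for n in ('scene','side'):
    p=get_image(n);save(p,n+'0');print(n,p['origin'],p['orientation'],p['mtx'],p['k1'])
    for q in ('wedge','chest','cap','tape_measure','socket','wrench','screwdriver','jar','padlock'):
        print(q,[(np.round(r['point'],3),round(r['score'],2)) for r in search_frame(q,p)])
a=cv2.imread('pics/scene0.png');b=cv2.imread('pics/side0.png')
E
```

```text
{'clock': 0.0, 'joint_positions': array([ 1.40912722e+00,  3.59386130e-01,  1.10897143e-02, -3.32061647e-04,
       -1.22409352e+00, -2.88064518e-01]), 'qd': array([ 1.12789932e-04,  6.67651586e-04, -2.21635772e-04,  1.08484884e-03,
        2.76572548e-04,  4.87041621e-06]), 'joint_torque': array([-3.52921438e-05, -5.82721317e+01,  2.93046409e+01,  6.99689627e+00,
        6.71296104e-03, -1.71416482e-04]), 'eef_pos': array([0.29328245, 0.60743421, 0.22563986]), 'orientation': array([ 1.66934955e+00, -2.65984676e+00,  1.55348967e-03]), 'wrist_force': array([-0.54153041,  0.0415004 , -0.13791884]), 'torque': array([-0.01618545, -0.09906994,  0.06410944]), 'grip_width': 0.08758184747748907}
scene [0.99726662 0.58379576 0.99237588] [0.24977631 0.79543482 2.4318186 ] [[620.6403443    0.         315.44015457]
 [  0.         620.6403443  253.46379657]
 [  0.           0.           1.        ]] -0.006504242285448304
wedge [(array([ 0.802, -0.207,  0.011]), 0.8), (array([ 0.626, -0.285,  0.018]), 0.71), (array([0.53 , 0.092, 0.017]), 0.57)]
chest [(array([0.717, 0.17 , 0.08 ]), 0.84)]
cap [(a
[... 623 characters left out ...]
]), 0.88), (array([ 0.802, -0.212,  0.018]), 0.78), (array([ 0.62 , -0.287,  0.014]), 0.58), (array([0.565, 0.268, 0.039]), 0.35)]
chest [(array([0.699, 0.194, 0.082]), 0.96), (array([0.685, 0.343, 0.017]), 0.62)]
cap [(array([0.696, 0.191, 0.085]), 0.71)]
tape_measure [(array([0.539, 0.336, 0.055]), 0.7)]
socket [(array([0.565, 0.266, 0.036]), 0.76)]
wrench [(array([0.42 , 0.32 , 0.002]), 0.6), (array([0.698, 0.192, 0.082]), 0.21)]
screwdriver [(array([ 0.551, -0.176,  0.018]), 0.74), (array([ 0.69 , -0.094,  0.062]), 0.67), (array([0.423, 0.322, 0.003]), 0.23)]
jar [(array([ 0.686, -0.095,  0.063]), 0.66), (array([0.425, 0.319, 0.004]), 0.43)]
padlock [(array([0.685, 0.343, 0.018]), 0.86)]
```

View pics/scene0.png

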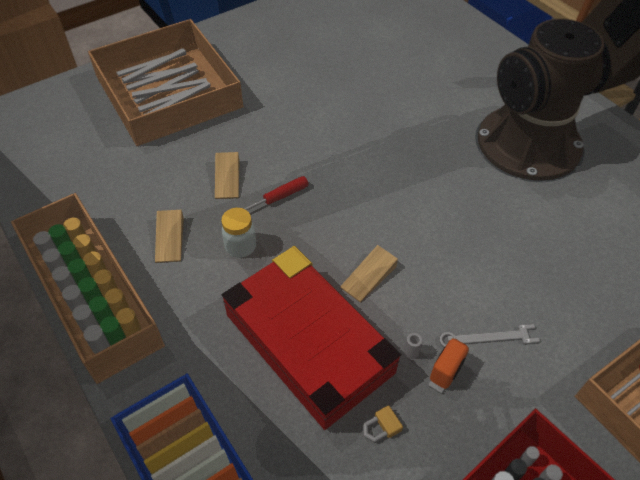

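View pics/side0.png

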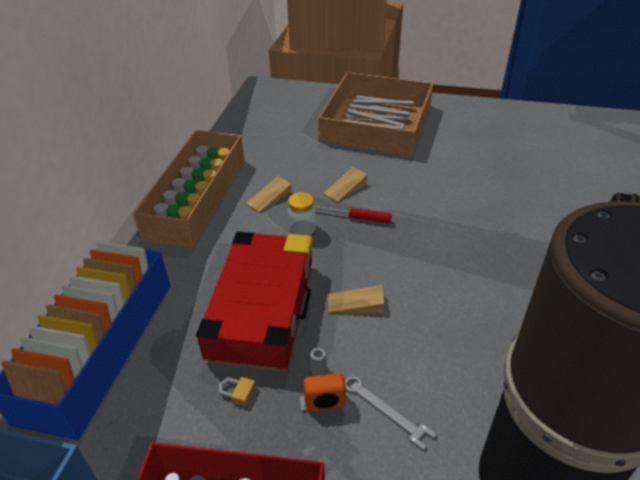

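The scene view shows the yellow cap at (292,262). The nearest wedge is at (370,273), with its thin end toward the chest at about (355,297). Next I'll fit the chest and wedge poses to the silhouettes in both views.

```bash
cat >> h.py <<'E'
from scipy.optimize import minimize
def pick(q,p,near,st=None):
    k=[r['region'] for r in silhouettes(q,p)]
    c=proj(p,near,st)
    k.sort(key=lambda m:np.linalg.norm(np.argwhere(m).mean(0)[::-1]-c) if m.any() else 1e9)
    return k[0].astype(np.uint8)
CH=np.array([[x,y,z] for x in(-.08,.08) for y in(-.14,.14) for z in(0,.072)])
WG=np.array([[-.055,s*.025,z] for s in(-1,1) for z in(0,.028)]+[[.055,s*.025,z] for s in(-1,1) for z in(0,.004)])
def fit(obs,V,x0,z=0):
    # obs: (picture, mask, state); x=(x,y,yaw)
    def hull(x,p,st):
        W=V@R.from_euler('z',x[2]).as_matrix().T+[x[0],x[1],z]
        return cv2.convexHull(np.array([proj(p,w,st) for w in W],np.float32))
    def cost(x):
        c=0
        for p,m,st in obs:
            g=np.zeros(m.shape,np.uint8);cv2.fillConvexPoly(g,np.round(hull(x,p,st)*16).astype(np.int32),1,shift=4)
            c+=1-(g&m).sum()/(g|m).sum()
        return c/len(obs)
    x0=np.array(x0,float);S=np.vstack([x0,x0+[.02,0,0],x0+[0,.02,0],x0+[0,0,.2]])
    r=minimize(cost,x0,method='Nelder-Mead',options=dict(initial_simplex=S,xatol=2e-4,fatol=1e-5))
    return r.x,r.fun
E
python3 - <<'E'
from h import *
P=[get_image('scene'),get_image('side')]
mc=[pick('chest',p,[.7,.18,.08]) for p in P];mw=[pick('wedge',p,[.53,.092,.015]) for p in P]
for o in ([0],[1],[0,1]):
  c,e=fit([(P[i],mc[i],None) for i in o],CH,[.70,.18,.2],.012)
  w,f=fit([(P[i],mw[i],None) for i in o],WG,[.53,.092,.1])
  print(o,c.round(4),round(e,3),w.round(4),round(f,3))
M=R.from_euler('z',c[2]).as_matrix()
print('tip in chest',(M.T@(np.r_[w[:2]+.055*np.array([np.cos(w[2]),np.sin(w[2])]),0]-np.r_[c[:2],0])).round(4), 'cap',(M@[-.056,-.116,0]+np.r_[c[:2],0]).round(4))
v=P[0]['img'].copy()
for V,x,z in((CH,c,.012),(WG,w,0)):
  for q in V: cv2.circle(v,tuple(int(t) for t in proj(P[0],R.from_euler('z',x[2]).apply(q)+[x[0],x[1],z])),2,(0,255,0),-1)
u=P[1]['img'].copy()
for V,x,z in((CH,c,.012),(WG,w,0)):
  for q in V: cv2.circle(u,tuple(int(t) for t in proj(P[1],R.from_euler('z',x[2]).apply(q)+[x[0],x[1],z])),2,(0,255,0),-1)
v=np.hstack([v[200:450,200:460],u[200:450,180:440]]);save({'img':cv2.resize(v,(800,385))},'fit')
E
```

```text
[0] [0.7095 0.1472 0.0816] 0.016 [0.5297 0.0883 0.2354] 0.069
[1] [0.7069 0.1471 0.0863] 0.032 [0.5286 0.0878 0.2196] 0.036
[0, 1] [0.7089 0.1463 0.0831] 0.029 [0.5285 0.0876 0.2193] 0.056
tip in chest [-0.1302 -0.036   0.    ] cap [0.6627 0.026  0.    ]
```

View pics/fit.png

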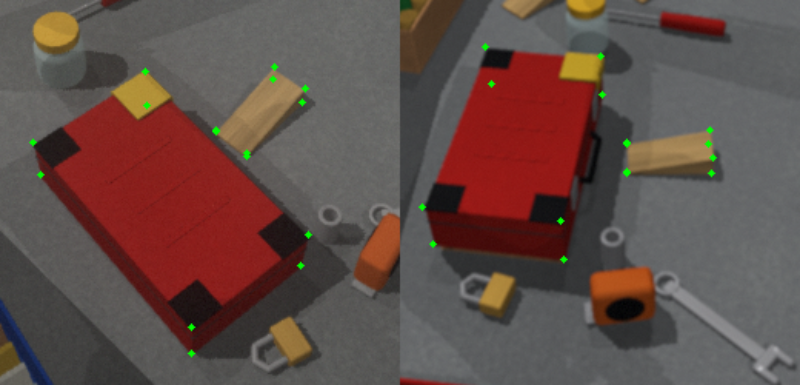

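The overlay fits: chest at (0.709, 0.146), yaw 0.083; wedge at (0.5285, 0.0876), yaw 0.22. My plan has two pushes with the fingers closed and tool x along chest −y:
1. Push the wedge sideways towards chest y ≈ −0.10.
2. Push it in from behind.

First I'll turn and lower.

>>> step_arm(
  plan=[
    [[0,0,0.026,0,0,-7.65],[0,0,0.026,0,0,-7.65],[0,0,0.026,0,0,-7.65],[0,0,0.026,0,0,-7.65],[0,0,0,0,0,0]],
  ],
  fingers=255,
  squeeze=20,
)

```text
clock: 1.8
eef_pos: [0.2927, 0.6054, 0.1186]
orientation: [2.31, -2.12, 0.004]
wrist_force: [-0.1, 0.2, -0.5]
grip_width: 0.053
```

```bash
cat >> h.py <<'E'
CX=np.array([.709,.1463]);CY=.083
def toch(P): return R.from_euler('z',-CY).apply(np.r_[np.array(P[:2])-CX,P[2]])
def go(tx,ty,tz):
    s=observe();M=R.from_rotvec(s['orientation']).as_matrix();c=toch(s['eef_pos'])
    a=R.from_euler('z',-CY).as_matrix()@M
    print('t',round(float(s['clock']),2),'tcp chest',c.round(4),'z',round(s['eef_pos'][2],4),'tool x ang',np.degrees(np.arctan2(a[1,0],a[0,0])).round(2),'tilt',M[:2,2].round(4),'F',s['wrist_force'].round(2),'w',round(float(s['grip_width']),4))
    print('tool delta',(a.T@(np.array([tx,ty,tz])-c)).round(4))
E
python3 -c "
from h import *
go(-.198,.02,.12)"
```

```text
t 1.8 tcp chest [-0.3768  0.4921  0.1186] z 0.1186 tool x ang -89.85 tilt [-0.0021 -0.0064] F [-0.08  0.24 -0.46] w 0.053
tool delta [ 0.4725 -0.1776  0.001 ]
```

>>> step_arm(
  plan=[
    [[0.043,-0.0161,0,0,0,0],[0.043,-0.0161,0,0,0,0],[0.043,-0.0161,0,0,0,0],[0.043,-0.0161,0,0,0,0],[0.043,-0.0161,0,0,0,0],[0.043,-0.0161,0,0,0,0],[0.043,-0.0161,0,0,0,0],[0.043,-0.0161,0,0,0,0]],
  ],
)

```text
clock: 2.6
eef_pos: [0.452, 0.2749, 0.1245]
orientation: [-2.307, 2.128, -0.0]
wrist_force: [1.1, 0.6, 0.2]
grip_width: 0.0002
```

>>> step_arm(
  plan=[
    [[0.043,-0.0161,0,0,0,0],[0.043,-0.0161,0,0,0,0],[0.043,-0.0161,0,0,0,0],[0,0,0,0,0,0],[0,0,0,0,0,0]],
  ],
)

```text
clock: 3.1
eef_pos: [0.5108, 0.1506, 0.1239]
orientation: [-2.305, 2.131, -0.001]
wrist_force: [-0.3, 0.4, 0.1]
grip_width: 0.0001
```

```bash
python3 -c "
from h import *
go(-.198,.02,.005)
s=observe();p=get_image('wrist');save(p,'wr1')
mw=pick('wedge',p,[.53,.088,.015],s)
print(fit([(p,mw,s)],WG,[.5285,.0876,.22]))
q=get_image('side');save(q,'sd1')"
```

```text
t 3.1 tcp chest [-0.1971  0.0207  0.1239] z 0.1239 tool x ang -90.26 tilt [0.0016 0.0009] F [-0.31  0.44  0.07] w 0.0001
tool delta [0.0008 0.0011 0.1189]
(array([0.5302934 , 0.08749293, 0.23251198]), np.float64(0.1924647364513734))
```

View pics/wr1.png

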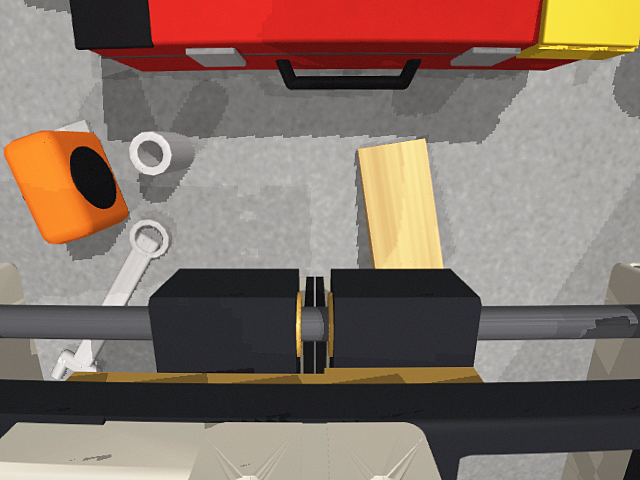

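The wrist view shows the wedge at (400,205) with its thin end toward the chest, but the fingertips look thinner than I assumed. I'll check their scale.

```bash
python3 -c "
from h import *
s=observe();p=get_image('wrist');print(np.array(p['T_tool_cam']).round(3).tolist(),p['mtx'][0])
M=R.from_rotvec(s['orientation']).as_matrix();e=np.array(s['eef_pos'])
for z in (0,-.019,-.05):
  for x in (-.021,-.01,0,.01,.021): print(z,x,[proj(p,e+M@[x,y,z],s).round(0).tolist() for y in (-.0095,0,.0095)])
b=get_image('scene');print('scene tcp',proj(b,e),proj(b,e+[0,0,.05]))
c=proj(b,e).astype(int);i=b['img'][c[1]-70:c[1]+50,max(c[0]-80,0):c[0]+80];save({'img':cv2.resize(i,(800,600),interpolation=cv2.INTER_CUBIC)},'tips')"
```

```text
[[1.0, -0.001, 0.001, 0.0], [-0.0, -0.966, -0.26, -0.07], [0.001, 0.26, -0.966, -0.16], [0.0, 0.0, 0.0, 1.0]] [368.42702645   0.         314.37365443]
0 -0.021 [[268.0, 276.0], [269.0, 295.0], [270.0, 313.0]]
0 -0.01 [[292.0, 276.0], [292.0, 295.0], [293.0, 313.0]]
0 0 [[314.0, 276.0], [314.0, 295.0], [314.0, 313.0]]
0 0.01 [[335.0, 276.0], [335.0, 295.0], [335.0, 313.0]]
0 0.021 [[359.0, 276.0], [359.0, 295.0], [358.0, 313.0]]
-0.019 -0.021 [[263.0, 292.0], [263.0, 313.0], [264.0, 333.0]]
-0.019 -0.01 [[289.0, 292.0], [290.0, 313.0], [290.0, 333.0]]
-0.019 0 [[314.0, 292.0], [314.0, 313.0], [314.0, 333.0]]
-0.019 0.01 [[338.0, 292.0], [338.0, 313.0], [337.0, 333.0]]
-0.019 0.021 [[365.0, 292.0], [364.0, 313.0], [363.0, 333.0]]
-0.05 -0.021 [[250.0, 329.0], [251.0, 354.0], [253.0, 378.0]]
-0.05 -0.01 [[283.0, 329.0], [284.0, 354.0], [284.0, 379.0]]
-0.05 0 [[313.0, 329.0], [313.0, 355.0], [313.0, 379.0]]
-0.05 0.01 [[344.0, 329.0], [343.0, 355.0], [342.0, 379.0]]
-0.05 0.021 [[377.0, 329.0], [375.0, 354.0], [374.0, 379.0]]
scene tcp [405.20694437 256.32843186] [408.76646413 238.69648427]
```

View pics/tips.png

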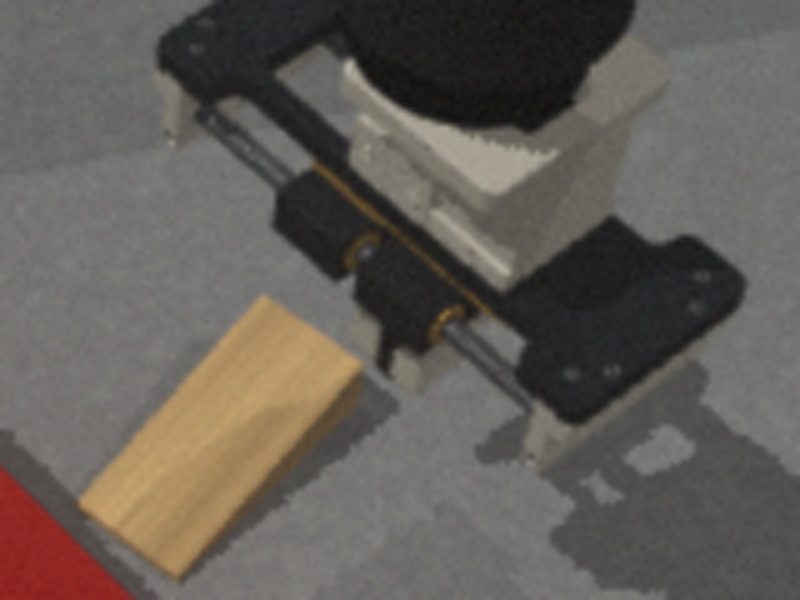

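The closed fingers measure about 42 mm across, as expected. Lowering beside the wedge.

>>> step_arm(
  plan=[
    [[0,0,0.04,0,0,0],[0,0,0.04,0,0,0],[0,0,0.03,0,0,0],[0,0,0.008,0,0,0],[0,0,0,0,0,0],[0,0,0,0,0,0]],
  ],
)

```text
clock: 3.95
eef_pos: [0.5106, 0.1524, 0.0058]
orientation: [-2.313, 2.124, -0.001]
wrist_force: [-0.1, 0.2, 0.2]
grip_width: 0.0005
```

>>> step_arm(
  plan=[
    [[0.01,0,0,0,0,0],[0.01,0,0,0,0,0],[0.01,0,0,0,0,0],[0.01,0,0,0,0,0],[0.01,0,0,0,0,0],[0,0,0,0,0,0]],
  ],
)

```text
clock: 4.55
eef_pos: [0.5138, 0.1, 0.0046]
orientation: [2.311, -2.128, -0.0]
wrist_force: [-0.7, 0.2, 0.4]
grip_width: 0.0005
```

```bash
cat >> h.py <<'E'
def wedge(near,yaw,use=('scene','side')):
    O=[]
    for n in use:
        p=get_image(n)
        m=pick('wedge',p,near); O.append((p,m,None))
    for S in ([O] if len(O)==1 else [O,O[:1],O[1:]]):
        w,f=fit(S,WG,[near[0],near[1],yaw]);tip=toch([w[0]+.055*np.cos(w[2]),w[1]+.055*np.sin(w[2]),0])
        print('wedge',w.round(4),'iou err',round(f,3),'| chest: tip',tip[:2].round(4),'orig',toch([w[0],w[1],0])[:2].round(4),'yaw deg',np.degrees(w[2]-CY).round(1))
E
python3 -c "
from h import *
go(-.198,-.054,.005)
wedge([.525,.06,.015],.15)"
```

```text
t 4.55 tcp chest [-0.1984 -0.0299  0.0046] z 0.0046 tool x ang -90.02 tilt [-0.0004 -0.0002] F [-0.67  0.22  0.39] w 0.0005
tool delta [ 0.0241 -0.0004 -0.0004]
wedge [0.5334 0.0611 0.3087] iou err 0.67 | chest: tip [-0.1284 -0.058 ] orig [-0.182  -0.0703] yaw deg 12.9
wedge [0.5402 0.0644 0.2047] iou err 0.486 | chest: tip [-0.1204 -0.061 ] orig [-0.175  -0.0677] yaw deg 7.0
wedge [0.532  0.0573 0.2726] iou err 0.851 | chest: tip [-0.1298 -0.0637] orig [-0.1838 -0.074 ] yaw deg 10.9
```

>>> step_arm(
  plan=[
    [[0.01,0,0,0,0,0],[0.01,0,0,0,0,0],[0.005,0,0,0,0,0],[0,0,0,0,0,0],[-0.02,0,0,0,0,0],[0,0,-0.05,0,0,0],[0,0.045,-0.05,0,0,0],[0,0.045,-0.05,0,0,0]],
  ],
)

```text
clock: 5.55
eef_pos: [0.4472, 0.0908, 0.1297]
orientation: [2.311, -2.126, -0.0]
wrist_force: [0.0, 0.9, 1.0]
grip_width: 0.0003
```

```bash
python3 -c "
from h import *
wedge([.535,.035,.015],.15)
go(-.27,-.1,.06)
s=observe();p=get_image('wrist');save(p,'wr2');
w=pick('wedge',p,[.535,.035,.015],s);print(w.sum());w,f=fit([(p,w,s)],WG,[.535,.035,.15]);print(w,f,toch([w[0],w[1],0]),np.degrees(w[2]-CY))
"
```

```text
wedge [0.5335 0.037  0.2575] iou err 0.066 | chest: tip [-0.1298 -0.0848] orig [-0.184  -0.0943] yaw deg 10.0
wedge [0.5337 0.0368 0.2501] iou err 0.029 | chest: tip [-0.1295 -0.0855] orig [-0.1838 -0.0946] yaw deg 9.6
wedge [0.5322 0.0367 0.2545] iou err 0.097 | chest: tip [-0.131  -0.0852] orig [-0.1852 -0.0946] yaw deg 9.8
t 5.75 tcp chest [-0.2648 -0.0331  0.1303] z 0.1303 tool x ang -89.89 tilt [0.0031 0.0023] F [-0.13  0.52 -0.26] w 0.0002
tool delta [0.0671 0.0056 0.0702]
11700
[0.53327003 0.03496856 0.24789204] 0.019596249683250244 [-0.18435491 -0.09637934  0.        ] 9.447617836231617
```

View pics/wr2.png

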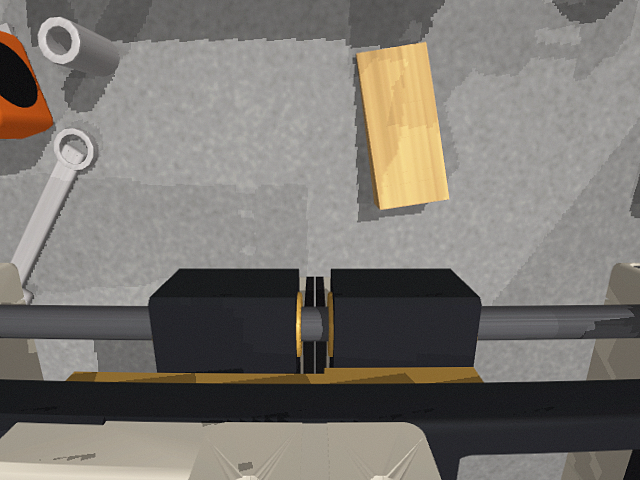

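The wedge lies at chest (−0.184, −0.096), yawed 9.6°, with nothing in its way. I'll come in behind its thick end and push with the wide face square to the chest.

>>> step_arm(
  plan=[
    [[0.034,0.002,0,0,0,0],[0.033,0.002,0,0,0,0],[0,0,0.04,0,0,0],[0,0,0.04,0,0,0],[0,0,0.035,0,0,0],[0,0,0.009,0,0,0],[0,0,0,0,0,0]],
  ],
)

```text
clock: 6.55
eef_pos: [0.4483, 0.023, 0.003]
orientation: [2.309, -2.122, -0.003]
wrist_force: [-0.4, -0.4, 1.0]
grip_width: 0.0008
```

```bash
python3 -c "
from h import *
go(-.22,-.1,.005)"
```

```text
t 6.55 tcp chest [-0.2701 -0.1013  0.003 ] z 0.003 tool x ang -89.94 tilt [-0.0052 -0.0029] F [-0.38 -0.43  1.02] w 0.0008
tool delta [-0.0012 -0.05   -0.0023]
```

>>> step_arm(
  plan=[
    [[0,-0.01,-0.003,0,0,0],[0,-0.01,0,0,0,0],[0,-0.01,0,0,0,0],[0,-0.01,0,0,0,0],[0,-0.01,0,0,0,0],[0,-0.01,0,0,0,0],[0,-0.01,0,0,0,0],[0,0,0,0,0,0]],
  ],
)

```text
clock: 7.35
eef_pos: [0.5209, 0.0301, 0.0079]
orientation: [-2.312, 2.125, -0.001]
wrist_force: [-0.7, 0.5, 0.0]
grip_width: 0.0008
```

```bash
python3 -c "
from h import *
go(-.16,-.1,.005)
wedge([.56,.03,.015],.1)"
```

```text
t 7.35 tcp chest [-0.1971 -0.1002  0.0079] z 0.0079 tool x ang -89.93 tilt [0.0012 0.0002] F [-0.71  0.51  0.05] w 0.0008
tool delta [-0.0002 -0.0371  0.0029]
wedge [0.5832 0.0311 0.0587] iou err 0.399 | chest: tip [-0.0799 -0.1057] orig [-0.1349 -0.1044] yaw deg -1.4
wedge [0.5744 0.0299 0.0245] iou err 0.376 | chest: tip [-0.0889 -0.108 ] orig [-0.1438 -0.1048] yaw deg -3.4
wedge [ 0.5951  0.0333 -0.0203] iou err 0.425 | chest: tip [-0.0682 -0.1088] orig [-0.1229 -0.1031] yaw deg -5.9
```

>>> step_arm(
  plan=[
    [[0,-0.006,0,0,0,0],[0,-0.006,0.002,0,0,0],[0,-0.006,0,0,0,0],[0,-0.003,0,0,0,0],[0,-0.003,0,0,0,0],[0,0,0,0,0,0]],
  ],
)

```text
clock: 8.15
eef_pos: [0.5436, 0.0319, 0.0058]
orientation: [-2.313, 2.126, -0.0]
wrist_force: [-0.3, -0.6, -1.2]
grip_width: 0.0006
```

>>> step_arm(
  plan=[
    [[0,-0.003,0,0,0,0],[0,-0.003,0,0,0,0],[0,0,0,0,0,0]],
  ],
)

```text
clock: 8.45
eef_pos: [0.5496, 0.0324, 0.0059]
orientation: [-2.313, 2.126, -0.0]
wrist_force: [0.0, 0.7, -0.7]
grip_width: -0.0001
```

>>> step_arm(
  plan=[
    [[0,-0.003,0,0,0,0],[0,0,0,0,0,0]],
  ],
)

```text
clock: 8.65
eef_pos: [0.5519, 0.0325, 0.0058]
orientation: [2.313, -2.126, -0.0]
wrist_force: [-1.9, -0.6, 1.0]
grip_width: 0.0006
```

```bash
python3 -c "
from h import *
go(-.16,-.1,.005)"
```

```text
t 8.65 tcp chest [-0.166  -0.1004  0.0058] z 0.0058 tool x ang -89.93 tilt [-0.0005 -0.0002] F [-1.86 -0.63  0.99] w 0.0006
tool delta [-0.0004 -0.006   0.0008]
```

>>> step_arm(
  plan=[
    [[0,-0.002,0,0,0,0],[0,0,0,0,0,0]],
  ],
)

```text
clock: 8.85
eef_pos: [0.5525, 0.0323, 0.0057]
orientation: [2.311, -2.125, -0.002]
wrist_force: [-5.7, 0.2, 5.0]
grip_width: 0.0003
```

>>> step_arm(
  plan=[
    [[0,-0.002,0,0,0,0],[0,0,0,0,0,0]],
  ],
)

```text
clock: 9.05
eef_pos: [0.553, 0.032, 0.0055]
orientation: [2.309, -2.124, -0.005]
wrist_force: [-10.8, 1.0, 8.4]
grip_width: 0.0008
```

>>> step_arm(
  plan=[
    [[0,-0.002,0,0,0,0],[0,0,0,0,0,0]],
  ],
)

```text
clock: 9.25
eef_pos: [0.5535, 0.0318, 0.0053]
orientation: [2.307, -2.123, -0.007]
wrist_force: [-13.9, 1.0, 11.8]
grip_width: 0.0001
```

```bash
python3 -c "
from h import *
go(-.16,-.1,.005)"
```

```text
t 9.25 tcp chest [-0.1644 -0.1012  0.0053] z 0.0053 tool x ang -89.99 tilt [-0.0077 -0.002 ] F [-13.94   1.02  11.85] w 0.0001
tool delta [-0.0012 -0.0044  0.0003]
```

The wedge is jammed: 14 N on the arm, with almost no motion. Backing off and rising to check it.

>>> step_arm(
  plan=[
    [[0,0.02,0,0,0,0],[0,0.02,0,0,0,0],[0,0,-0.05,0,0,0],[0,0,-0.05,0,0,0],[0,0,-0.05,0,0,0],[0,0,0,0,0,0]],
  ],
)

```text
clock: 9.85
eef_pos: [0.5227, 0.0309, 0.1635]
orientation: [-2.306, 2.116, -0.011]
wrist_force: [0.1, 0.2, -0.4]
grip_width: 0.0004
```

```bash
python3 -c "
from h import *
go(-.056,-.116,.13)
s=observe();p=get_image('wrist');save(p,'wr3')
for r in search_frame('cap',p)+search_frame('wedge',p): print(r['score'],toch(r['point']))
"
```

```text
t 9.85 tcp chest [-0.1952 -0.0995  0.1635] z 0.1635 tool x ang -89.84 tilt [0.0129 0.0036] F [ 0.11  0.24 -0.4 ] w 0.0004
tool delta [ 0.017  -0.1387  0.0353]
0.97 [-0.06972246 -0.01788123  0.0861    ]
0.83 [-0.11477948 -0.10113239  0.0194    ]
0.66 [-0.10567255 -0.3728227   0.0049    ]
```

View pics/wr3.png

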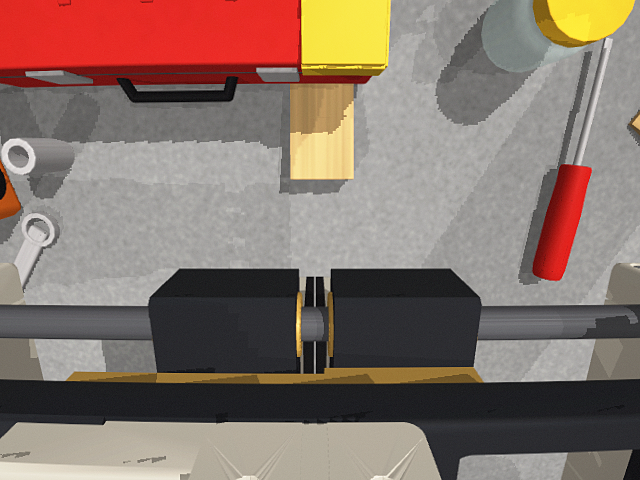

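The wedge sits square under the front edge beside the cap; the thick end shows at (322,178) and the cap front at (345,68). Moving above the cap, then pressing.

>>> step_arm(
  plan=[
    [[0.006,-0.046,0,0,0,0],[0.006,-0.046,0,0,0,0],[0.005,-0.046,0,0,0,0],[0,0,0.025,0,0,0],[0,0,0.025,0,0,0],[0,0,0.01,0,0,0],[0,0,0,0,0,0],[0,0,0,0,0,0]],
  ],
)

```text
clock: 10.8
eef_pos: [0.6572, 0.0244, 0.0961]
orientation: [2.313, -2.125, 0.0]
wrist_force: [-0.7, -0.5, 0.6]
grip_width: 0.0004
```

```bash
python3 -c "
from h import *
go(-.056,-.116,.09)"
```

```text
t 10.8 tcp chest [-0.0617 -0.1172  0.0961] z 0.0961 tool x ang -89.9 tilt [-0.0001 -0.0005] F [-0.69 -0.47  0.65] w 0.0004
tool delta [-0.0012 -0.0057  0.0061]
```

>>> step_arm(
  plan=[
    [[-0.001,-0.005,0.002,0,0,0],[0,0,0.002,0,0,0],[0,0,0.002,0,0,0],[0,0,0,0,0,0]],
  ],
)

```text
clock: 11.2
eef_pos: [0.6619, 0.0258, 0.09]
orientation: [-2.313, 2.126, 0.0]
wrist_force: [-0.6, -0.2, 0.3]
grip_width: 0.0006
```

>>> step_arm(
  plan=[
    [[0,0,0.002,0,0,0],[0,0,0,0,0,0]],
  ],
)

```text
clock: 11.4
eef_pos: [0.6621, 0.0258, 0.0891]
orientation: [-2.313, 2.125, -0.001]
wrist_force: [-3.2, -0.4, 8.4]
grip_width: 0.0004
```

>>> step_arm(
  plan=[
    [[0,0,0.002,0,0,0],[0,0,0,0,0,0]],
  ],
)

```text
clock: 11.6
eef_pos: [0.6622, 0.0258, 0.089]
orientation: [-2.313, 2.124, -0.002]
wrist_force: [-7.5, 2.0, 18.7]
grip_width: 0.0002
```

The cap sank about 0.2 mm under 19 N, so the chest is steady. I'll hold to see that it stays, and check the wedge.

>>> step_arm(
  plan=[
    [[0,0,0,0,0,0],[0,0,0,0,0,0],[0,0,0,0,0,0],[0,0,0,0,0,0],[0,0,0,0,0,0],[0,0,0,0,0,0],[0,0,0,0,0,0],[0,0,0,0,0,0]],
  ],
)

```text
clock: 12.4
eef_pos: [0.6621, 0.0258, 0.089]
orientation: [-2.313, 2.124, -0.002]
wrist_force: [-7.7, 1.1, 19.0]
grip_width: 0.0006
```

```bash
python3 -c "
from h import *
go(-.056,-.116,.089)
a=get_image('scene');b=get_image('side')
for p in(a,b):
  for q in('jar','screwdriver','socket','wrench','tape_measure','padlock'): print(q,[r['point'].round(3) if hasattr(r['point'],'round') else r['point'] for r in search_frame(q,p)[:1]])
v=np.hstack([a['img'][180:420,200:460],b['img'][180:420,180:440]]);save({'img':cv2.resize(v,(800,369))},'end')"
```

```text
t 12.4 tcp chest [-0.0567 -0.1162  0.089 ] z 0.089 tool x ang -89.88 tilt [ 0.0018 -0.0002] F [-7.73  1.14 19.04] w 0.0006
tool delta [-0.0002 -0.0007 -0.    ]
jar [[0.701, -0.0951, 0.0638]]
screwdriver [[0.5893, 0.0525, 0.0252]]
socket [[0.5684, 0.2655, 0.0367]]
wrench [[0.4226, 0.3224, 0.0081]]
tape_measure [[0.5582, 0.3249, 0.0596]]
padlock [[0.6888, 0.3428, 0.0187]]
jar []
screwdriver [[0.5504, -0.173, 0.0193]]
socket [[0.5651, 0.2698, 0.0394]]
wrench [[0.4228, 0.3185, 0.0044]]
tape_measure [[0.5366, 0.3344, 0.0574]]
padlock [[0.6866, 0.3441, 0.0183]]
```

View pics/end.png

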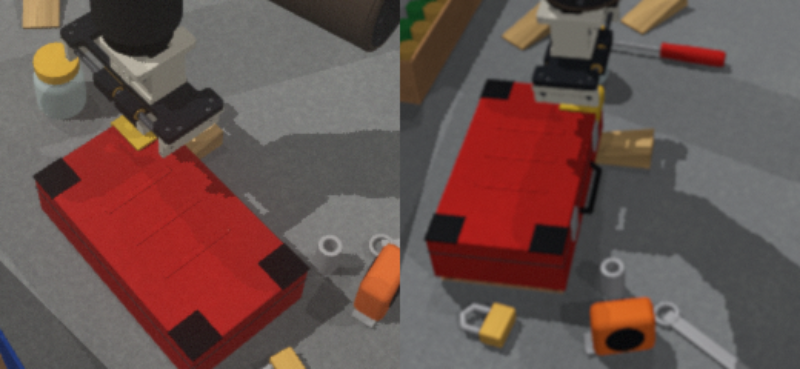

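The fingers are on the cap, the wedge sits under the front edge at about (625,148) in the right half, and the bystanders haven't moved. The force holds at 19 N, so I'm handing in.

```bash
python3 -c "
from rig import *
print(hand_in())
s=observe();print(s['clock'],s['wrist_force'],s['eef_pos'])"
```

```text
the job is handed in; nothing more can be done
None
the job is handed in; nothing more can be done
```

I pushed the wedge nearest the base sideways, then thin end first under the chest's front edge beside the yellow-capped corner. It jammed at about 14 N of push, so I didn't need to push it in again. I handed the job in at about 12.5 s, with the closed fingertips still pressing on the cap.

**Last checks:**
- **Pressing:** the force on the cap held at about 19 N for 0.8 s. The cap sank only about 0.2 mm after contact, against about 6 mm when the chest rocks freely.
- **Wedge:** from the finger position, its thin end is about 34 mm behind the front edge, at chest y of about -0.10 m. I worked this out rather than measuring it in a picture. It looked square and flat in the wrist image taken before pressing.
- **Other things:** their detected positions match the start, with two mismatches. The scene view gave a false screwdriver position at the wedge, though the side view put the screwdriver where it started. The side view missed the jar, but the scene view found it in place.
- **Not measured:** there was a steady sideways force of about 8 N while pressing. I also did not measure how much of the chest the wedge carries.

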